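Start three sample timers in order

TASK

Start the three sample timers in this order: first the one with the round key, then the one with the square key, last the one with the long bar key. Using only the fingertips, press each key lightly about half way down, where it stays by itself. Do not pick up or shove the timers, leave the dishes and bottles alone, and take the hand away at the end.

Things in the scene. Friction and masses are not known exactly. Their poses are not given: they have to be found in the camera images.
- timer_round: loose white bench timer, 0.32 kg, on rubber feet: case 80 (x) x 88 (y) x 28 mm high with a green display on the far (+x) half of its top and one black key on the near half; this one's key is a round disc, 38 mm across. Origin: centre of the underside; z up. The key's centre is at x = -15 mm, y = 0. The timers differ only in key shape; any may stand left, middle or right
- key_round (a joint): press of this timer's key, straight down into the case: 0 raised (not running), 0.014 m on its hard stop. It starts to move at 3 N and stiffens by 0.3 N per mm (4.5 N at 5 mm, 6 N at 10 mm); let go, it stays where it was pressed to, or comes back to about 10 mm if pressed deeper. From 4 mm down it has started the timer
- key_round_top (a point): centre of the top face of that key (a round disc, 38 mm across): 46 mm above the desk while raised, so 18 mm proud of the case (still 4 mm proud on the hard stop). Nothing else stands above the case top
- timer_square: loose white bench timer, 0.32 kg, on rubber feet: case 80 (x) x 88 (y) x 28 mm high with a green display on the far (+x) half of its top and one black key on the near half; this one's key is a square, 36 x 36 mm. Origin: centre of the underside; z up. The key's centre is at x = -15 mm, y = 0. The timers differ only in key shape; any may stand left, middle or right
- key_square (a joint): press of this timer's key, straight down into the case: 0 raised (not running), 0.014 m on its hard stop. It starts to move at 3 N and stiffens by 0.3 N per mm (4.5 N at 5 mm, 6 N at 10 mm); let go, it stays where it was pressed to, or comes back to about 10 mm if pressed deeper. From 4 mm down it has started the timer
- key_square_top (a point): centre of the top face of that key (a square, 36 x 36 mm): 46 mm above the desk while raised, so 18 mm proud of the case (still 4 mm proud on the hard stop). Nothing else stands above the case top
- timer_bar: loose white bench timer, 0.32 kg, on rubber feet: case 80 (x) x 88 (y) x 28 mm high with a green display on the far (+x) half of its top and one black key on the near half; this one's key is a long narrow bar, 16 x 66 mm, its length across the case (along the timer's y). Origin: centre of the underside; z up. The key's centre is at x = -15 mm, y = 0. The timers differ only in key shape; any may stand left, middle or right
- key_bar (a joint): press of this timer's key, straight down into the case: 0 raised (not running), 0.014 m on its hard stop. It starts to move at 3 N and stiffens by 0.3 N per mm (4.5 N at 5 mm, 6 N at 10 mm); let go, it stays where it was pressed to, or comes back to about 10 mm if pressed deeper. From 4 mm down it has started the timer
- key_bar_top (a point): centre of the top face of that key (a long narrow bar, 16 x 66 mm, its length across the case (along the timer's y)): 46 mm above the desk while raised, so 18 mm proud of the case (still 4 mm proud on the hard stop). Nothing else stands above the case top
- dish_round: loose covered dish, 60 mm across, 14 mm high, a sample standing behind (+x of) a timer, its centre 86 mm from the timer's centre; origin at the centre of its underside. Leave it alone
- dish_square: loose covered dish, 60 mm across, 14 mm high, a sample standing behind (+x of) a timer, its centre 86 mm from the timer's centre; origin at the centre of its underside. Leave it alone
- dish_bar: loose covered dish, 60 mm across, 14 mm high, a sample standing behind (+x of) a timer, its centre 86 mm from the timer's centre; origin at the centre of its underside. Leave it alone
- vial: loose small vial, 28 mm across, 50 mm high, standing between two timers; origin at the centre of its underside. Leave it alone
- oil: loose small dropper bottle, 30 mm across, 67 mm high, standing between two timers; origin at the centre of its underside. Leave it alone
Things that resemble listed ones, but are neither listed nor needed, are in the scene too. Leave any red look-alike of the timer_square alone. Leave any brown look-alike of the timer_round alone.

How it is judged:
On the way, in this order (a step that is already met when the one before it is completed fails the run):
1. the round key is down, the other two still up (value of joint key_round above 0.004 m and value of joint each of key_square, key_bar below 0.002 m), for 0.1 s.
2. the square key is down too, the bar key still up (value of joint each of key_round, key_square above 0.004 m and value of joint key_bar below 0.002 m), for 0.1 s.
3. the bar key is down too (value of joint each of key_round, key_square, key_bar above 0.004 m), for 0.1 s.
At the end, for the whole second after the job is handed in: All three keys are at least 4 mm down (of 14 mm); the timers are at rest, flat on the desk (tilt under 0.1 rad) and, like the dishes and bottles, within 20 mm of where they stood (all of step 3 and linear speed of each of timer_round, timer_square, timer_bar below 0.02 m/s and angle between each of timer_round, timer_square, timer_bar's own z axis and vertical below 0.1 rad and distance of each of timer_round, timer_square, timer_bar, dish_round, dish_square, dish_bar, vial, oil from where it was at the start of the episode below 0.02 m); the robot touches nothing.
It fails at once if the square key is pressed (over 2 mm) before the round key is down (value of joint key_square above 0.002 m and value of joint key_round below 0.004 m).
It fails at once if the bar key is pressed (over 2 mm) before the square key is down (value of joint key_bar above 0.002 m and value of joint key_square below 0.004 m).
It fails at once if a timer is pressed with more than 25 N (contact force between the fingers and timer_round above 25 N or contact force between the fingers and timer_square above 25 N or contact force between the fingers and timer_bar above 25 N).
It fails at once if a timer is lifted 10 mm off the desk or tipped over 0.25 rad (height (world z) of any of timer_round, timer_square, timer_bar above 0.01 m or angle between any of timer_round, timer_square, timer_bar's own z axis and vertical above 0.25 rad).
It fails at once if a timer, dish or bottle is moved more than 20 mm (distance of any of timer_round, timer_square, timer_bar, dish_round, dish_square, dish_bar, vial, oil from where it was at the start of the episode above 0.02 m).
It also fails if it takes over 42 s, if anything falls off the work surface, if the arm or the gripper's body presses on something with over 40 N, if the wrist force passes 120 N, or if a joint passes its speed limit or range.

ROBOT

A 6-joint arm with a two-finger parallel gripper is mounted at the origin on a cart in front of the work surface, level with it; the furniture and walls round the work are solid. World frame = base frame: x ahead of the robot, y to its left, z up, the work surface at z = 0. Lengths are in m, angles in rad, forces in N, time in s.
With the tool pointing down it reaches from about 0.375 to 0.975 m from the base axis. Payload 3.8 kg.
Tool frame: the origin (TCP) lies on the centre line of the jaws, within the pads' length; the fingertips stand 14 mm ahead of it and the grasp point (between the pads) lies 5 mm behind it; z points along the fingers, y is the line along which they close (so a half turn about z gives the same grasp; the last joint's range is limited). The gripper opens to 85 mm and grips with 20 to 120 N. Pads are 22 mm wide; open, the fingers measure 114 mm over their backs; the gripper's body (76 mm by 85 mm) begins 54 mm behind the grasp point. The pads swing forward as they close: fully open they stand 13 mm farther back than shut.
Start: joints at [-1.251, 0.264, 1.604, -0, 1.274, -0.037], TCP at [0.236, -0.632, 0.245] pointing down, gripper open.
Joint ranges: [-2.63, 2.63], [-0.94, 2.18], [0.31, 2.57], [-1.31, 4.45], [0, 2.66], [-2.55, 2.55]. Speed limits (rad/s): [2.57, 2.57, 3.14, 3.14, 3.14, 3.14].

INTERFACE

Orientations are given as a rotation vector (axis times angle).
In Python, from workcell import bot, eyes, spot_in gives the robot as it stands.
- The arm moves only by the tool carry_out, never from a script. Its argument "series" is text: rows parted by semicolons, each of 4 numbers parted by spaces: the shift along the world's x, y, z in m, then the turn about the world's z in degrees. In form: tx ty tz roll; .... A call has 1 to 20 rows; each row shifts and turns the commanded pose from where the row before left it; what a row does not reach is not made up. A row lasts 1/8 s, in which the tool goes at most 62.5 mm and 10.7 degrees, less where a joint would pass 70% of its speed; a pose out of reach is approached as far as the arm can. A call is refused whole if a number of a shift passes 0.0625 or a number of a turn 10.7, either way. A call with a gripper value outside its range is refused whole. "jaw" is the gripper command: -1 is shut, 1 is fully open, values between are in proportion, set as the call begins (left out, the last holds). The fingers move at their own pace and stop on an object; "grip_force" is the grip in N (left out, the last holds). Time passes only in rows, so rows that do not move let the fingers close. It gives the time, the measured TCP pose, the force, the opening and the grip force at its end, in the units of the state.
- bot.read_state(): the state, without advancing time (a new reading comes with each control period).
- eyes.read_camera(name): name is "scene" or "side" or "wrist"; returns (picture, depth): 420x560x3 uint8, blue, green, red; 420x560 float32, m along the optical axis (not along the pixel's ray), 0 where there is no reading.
- eyes.get_calibration(name): a dict with "K" (3x3 intrinsics, pixels), "position" and "rotation" of the camera in the world; the wrist camera has in their place "T_tool_cam" (4x4, takes a point from camera to tool coordinates, whose origin is the TCP and whose axes are the flange's). Camera axes: x right, y down, z forward; pixel columns grow to the right and rows downward; lengths in m; the calibration is good to about 2 mm. A picture is of the moment at which its call begins: read the wrist's pose just before it. get_calibration takes no time and is no camera call.
- bot.finish_job(): hands the job in; it is judged then, once.
Trained networks look in the newest picture that a camera, given by its name, has taken for a name from the list of things; names that differ only in an ending like _2 or _b are one class to them, and where a whole thing is asked for, a point or a joint stands for the part that bears it (a point fixed in the world has none). Each returns a list of dicts, best first, with "score" (0 to 1); they miss things now and then, are a little off and sometimes report something else, mostly with a low value. They report only what shows in the picture. A call takes as long as a camera call. They do not tell look-alikes from the thing itself.
- spot_in(camera, target): "rect" ([centre column, centre row, width, height] in pixels, round what is visible of it).
The state is a dict: "time": time; "q": joint angles; "joint_vel": joint speeds; "joint_torque": joint torques, N m; "tool_pos": TCP position; "tcp_rot": TCP orientation; "wrist_force": force on the tool from outside, world axes, zero at the start; "torque": the same for the moment, N m; "width": opening from 0.0 (shut) to 1.0 (fully open); "grip_force": force on a finger pad.
Only numpy, scipy, OpenCV 4.12 (cv2) and the standard library are available. Lean on these libraries where they do the work, as an engineer would, in place of code of your own. Each camera call takes 0.05 s, during which the arm holds its last target. There are 200 camera calls.

## Working session

There is one attempt and no reset: what is moved stays moved. The work goes in short steps, Python scripts to look and compute and a tool call to move; the robot and the scene stay as the last step left them, time stands still between calls to the robot, and variables do not carry over. Pictures are saved under pics/ and viewed, at most 10 in all, crops included, and the job is handed in when it is done.

Besides the shell and the picture viewer there is one more tool, called after "Request:" in YAML: its name, and indented under it one key for each argument. carry_out: Moves the arm, as the interface text tells. Its arguments: {"type":"object","properties":{"series":{"type":"string"},"jaw":{"type":"number"},"grip_force":{"type":"number"}},"required":["series"]}

```bash
mkdir -p pics
cat > h.py <<'E'
import numpy as np,cv2
from workcell import bot,eyes,spot_in
def cloud(name,d):
    c=eyes.get_calibration(name);K=np.array(c["K"]);R=np.array(c["rotation"])
    if R.shape!=(3,3): R=cv2.Rodrigues(R)[0]
    v,u=np.indices(d.shape)
    P=np.stack([(u-K[0,2])/K[0,0]*d,(v-K[1,2])/K[1,1]*d,d],-1)
    return P@R.T+np.array(c["position"])
E
python3 - <<'E'
from h import *
s=bot.read_state();print(s["time"],s["tool_pos"],s["tcp_rot"],s["width"])
for n in("scene","side"):
    im,d=eyes.read_camera(n);cv2.imwrite(f"pics/{n}0.png",im);P=cloud(n,d);np.savez(f"{n}0.npz",im=im,d=d,P=P)
    print(n,eyes.get_calibration(n)["position"])
    for t in("timer_round","timer_square","timer_bar","key_round_top","vial","oil","dish_round"):
        for r in spot_in(n,t)[:4]:
            u,v=map(int,r["rect"][:2]);print(t,round(r["score"],2),np.round(r["rect"]),P[min(v,419),min(u,559)].round(3))
E
```

```text
0.0 [ 0.23552381 -0.63181564  0.24393608] [-3.08949801e+00 -5.57072783e-01  5.05647397e-04] 0.9969706231940122
scene [-0.31296736  0.6109165   0.70839845]
timer_round 0.83 [333. 228.  42.  30.] [ 0.481 -0.142  0.028]
timer_round 0.48 [442. 205.  18.  17.] [ 0.401 -0.483  0.026]
timer_square 0.89 [157. 283.  42.  28.] [0.523 0.32  0.034]
timer_bar 0.66 [263. 255.  41.  27.] [0.49  0.068 0.026]
timer_bar 0.48 [264. 247.  28.  11.] [0.494 0.065 0.046]
key_round_top 0.63 [338. 224.  18.   9.] [ 0.467 -0.148  0.045]
key_round_top 0.39 [158. 284.  38.  36.] [0.521 0.319 0.034]
vial 0.63 [307. 239.   9.  25.] [ 0.476 -0.052  0.034]
oil 0.74 [212. 257.  12.  27.] [0.539 0.179 0.037]
dish_round 0.73 [316. 216.  20.  16.] [ 0.576 -0.163  0.014]
side [-0.09471319  0.53036773  0.82989391]
timer_round 0.81 [311. 208.  46.  33.] [ 0.489 -0.149  0.027]
timer_round 0.57 [196. 257.  13.  24.] [0.539 0.181 0.035]
timer_round 0.52 [388. 175.  13.  23.] [ 0.439 -0.414  0.026]
timer_square 0.95 [217. 309.  50.  44.] [0.386 0.237 0.047]
timer_square 0.68 [148. 290.  48.  46.] [0.524 0.313 0.045]
timer_bar 0.72 [250. 243.  37.  34.] [0.489 0.063 0.042]
timer_bar 0.28 [321. 202.  14.  13.] [ 0.475 -0.166  0.044]
key_round_top 0.45 [320. 203.  14.  15.] [ 0.472 -0.159  0.047]
key_round_top 0.4 [141. 262.  24.  20.] [0.626 0.279 0.018]
vial 0.5 [288. 226.  13.  18.] [ 0.48  -0.057  0.023]
oil 0.65 [196. 258.  13.  24.] [0.536 0.183 0.036]
oil 0.16 [247. 243.  39.  37.] [0.49  0.068 0.042]
dish_round 0.71 [289. 195.  20.  14.] [ 0.578 -0.155  0.011]
```

Run:
```python
from h import *
for n in("side",):
    im=cv2.imread(f"pics/{n}0.png")[130:370,100:420];cv2.imwrite("pics/s1.png",cv2.resize(im,(800,600),interpolation=2))
for n in("scene","side"):
    z=np.load(n+"0.npz");P=z["P"];im=z["im"].astype(int)
    m=(P[...,2]>.040)&(P[...,2]<.052)&(im.max(-1)<90)&(P[...,0]>.3)&(P[...,0]<.75)&(z["d"]>0)
    k,l,s,c=cv2.connectedComponentsWithStats(m.astype(np.uint8))
    for i in range(1,k):
        if s[i,4]>25:
            Q=P[l==i];r=cv2.minAreaRect(Q[:,:2].astype(np.float32)*1000)
            print(n,s[i,4],c[i].round(),Q.mean(0).round(4),np.round(r[0]),np.round(r[1]),round(r[2]))
```

```text
scene 28 [511. 110.] [ 0.7262 -1.3325  0.0467] [  727. -1333.] [19. 41.] 83
scene 80 [529. 133.] [ 0.5402 -1.1542  0.0463] [  543. -1156.] [85. 50.] 9
scene 27 [383. 156.] [ 0.7024 -0.5559  0.0465] [ 702. -556.] [ 9. 31.] 14
scene 30 [365. 162.] [ 0.7015 -0.4726  0.0467] [ 700. -472.] [35. 14.] 87
scene 40 [345. 168.] [ 0.7015 -0.3858  0.0456] [ 700. -386.] [40. 15.] 85
scene 37 [324. 175.] [ 0.7016 -0.3001  0.0453] [ 701. -298.] [13. 36.] 10
scene 48 [301. 183.] [ 0.7004 -0.2122  0.0458] [ 699. -214.] [37. 17.] 82
scene 47 [278. 191.] [ 0.7008 -0.1266  0.0461] [ 700. -127.] [35. 12.] 88
scene 62 [436. 199.] [ 0.4095 -0.4608  0.0444] [ 410. -462.] [24. 38.] 33
scene 102 [339. 221.] [ 0.4765 -0.1612  0.0447] [ 478. -163.] [34. 37.] 50
scene 144 [264. 246.] [0.4929 0.0621 0.0449] [494.  61.] [65. 21.] 69
scene 178 [ 83. 273.] [0.6306 0.4417 0.0463] [637. 432.] [ 30. 101.] 13
scene 201 [157. 275.] [0.533  0.3153 0.0453] [535. 314.] [35. 37.] 71
scene 232 [225. 295.] [0.3907 0.2285 0.0453] [392. 227.] [36. 39.] 69
side 52 [518.  68.] [ 0.5041 -1.3343  0.0459] [  505. -1332.] [76. 18.] 1

[... 232 characters left out ...]
34. 125.] [ 0.7016 -0.4716  0.0461] [ 702. -472.] [10. 36.] 5
side 36 [316. 135.] [ 0.7003 -0.3851  0.046 ] [ 701. -385.] [13. 36.] 5
side 44 [295. 145.] [ 0.7017 -0.2959  0.0457] [ 702. -297.] [40. 13.] 85
side 45 [275. 156.] [ 0.7001 -0.2126  0.0455] [ 700. -212.] [12. 39.] 7
side 47 [252. 168.] [ 0.7012 -0.1272  0.0459] [ 702. -127.] [32. 12.] 86
side 116 [318. 202.] [ 0.4775 -0.1621  0.0444] [ 478. -164.] [35. 37.] 14
side 157 [248. 240.] [0.4933 0.0612 0.0443] [494.  60.] [64. 18.] 66
side 196 [ 68. 291.] [0.6307 0.4391 0.046 ] [636. 433.] [33. 99.] 9
side 246 [145. 287.] [0.5342 0.3148 0.0448] [535. 314.] [36. 38.] 69
side 266 [218. 305.] [0.3918 0.2277 0.045 ] [393. 227.] [36. 39.] 67
```

View pics/s1.png

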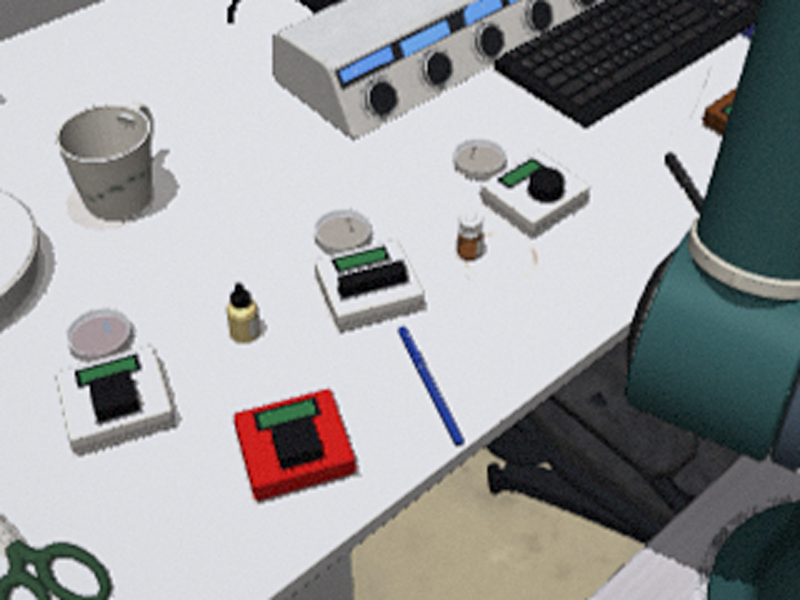

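View pics/scene0.png

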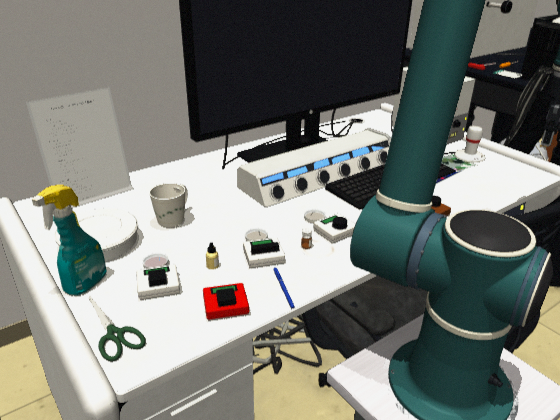

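The white timers stand round right, bar in the middle and square left. The red look-alike is at crop (295,440) and the brown one is by the arm. The key centres agree between the two cameras: round (0.477,-0.163), bar (0.494,0.061), square (0.535,0.314).

Request:
carry_out:
  series: "0.024 0.047 -0.01 0;0.024 0.047 -0.01 0;0.024 0.047 -0.01 0;0.024 0.047 -0.01 0;0.024 0.047 -0.01 0;0.024 0.047 -0.01 0;0.024 0.047 -0.01 0;0.024 0.047 -0.01 0;0.024 0.047 -0.01 0;0.025 0.046 -0.01 0;0 0 0 0;0 0 0 0;0 0 0 0"
  jaw: -1

```text
time: 2.42
tool_pos: [0.4766, -0.1647, 0.1457]
tcp_rot: [3.092, 0.555, 0.001]
wrist_force: [-0.7, 0.3, 1.0]
width: 0.003
grip_force: 0.0
```

Run:
```python
from h import *
s=bot.read_state();im,d=eyes.read_camera("wrist");cv2.imwrite("pics/w1.png",im)
c=eyes.get_calibration("wrist");T=np.array(c["T_tool_cam"]);K=np.array(c["K"])
v,u=np.indices(d.shape);P=np.stack([(u-K[0,2])/K[0,0]*d,(v-K[1,2])/K[1,1]*d,d],-1)@T[:3,:3].T+T[:3,3]
W=P@cv2.Rodrigues(np.array(s["tcp_rot"]))[0].T+np.array(s["tool_pos"])
m=(abs(W[...,2]-.046)<.006)&(im.max(-1)<90)&(d>0)
k,l,st,ce=cv2.connectedComponentsWithStats(m.astype(np.uint8))
for i in range(1,k):
    if st[i,4]>150:
        Q=W[l==i];r=cv2.minAreaRect(Q[:,:2].astype(np.float32)*1000);print(st[i,4],ce[i].round(),Q.mean(0).round(4),np.round(r[0]),np.round(r[1]))
f=(d>0)&(abs(P[...,0])<.03)&(abs(P[...,1])<.03)&(P[...,2]<.04);print("finger pts max z tool",np.percentile(P[f][:,2],[50,99]) if f.any() else None)
```

```text
665 [ 11. 101.] [0.4891 0.0324 0.0448] [489.  36.] [20. 16.]
155 [161. 149.] [ 0.4926 -0.0679  0.0446] [491. -67.] [22.  8.]
1978 [287. 209.] [ 0.4819 -0.1646  0.0456] [ 481. -165.] [37. 37.]
206 [555. 384.] [ 0.4111 -0.4473  0.0437] [ 411. -448.] [29.  7.]
finger pts max z tool [-0.04792953  0.00507703]
```

View pics/w1.png

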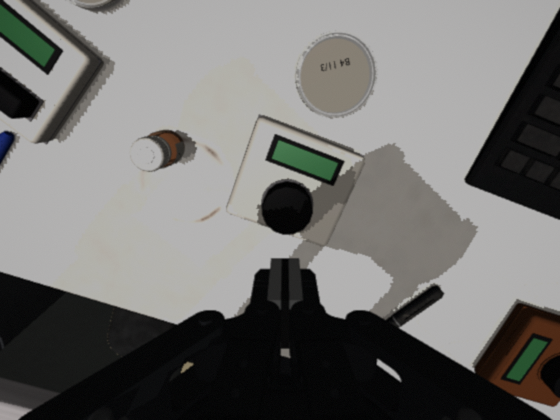

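The wrist camera puts the round key (pixel 287,209) at (0.480,-0.164), a disc 37 mm across, which matches. I'll descend now.

Request:
carry_out:
  series: "0.003 0 -0.02 0;0 0 -0.02 0;0 0 -0.02 0;0 0 -0.014 0;0 0 -0.006 0;0 0 -0.003 0;0 0 0 0"

```text
time: 3.35
tool_pos: [0.4801, -0.1637, 0.0627]
tcp_rot: [3.091, 0.557, 0.001]
wrist_force: [-1.0, 1.0, -0.3]
width: 0.0
grip_force: 0.0
```

Request:
carry_out:
  series: "0 0 -0.002 0;0 0 -0.002 0;0 0 -0.002 0;0 0 -0.001 0;0 0 0 0"

```text
time: 3.98
tool_pos: [0.4803, -0.1636, 0.0556]
tcp_rot: [3.091, 0.557, 0.002]
wrist_force: [0.5, -0.0, 3.2]
width: 0.002
grip_force: 1.8
```

Request:
carry_out:
  series: "0 0 -0.002 0;0 0 -0.001 0;0 0 0 0"

```text
time: 4.35
tool_pos: [0.4803, -0.1636, 0.0524]
tcp_rot: [3.091, 0.557, 0.002]
wrist_force: [1.9, 0.1, 3.9]
width: -0.0
grip_force: 1.9
```

Request:
carry_out:
  series: "0 0 -0.001 0;0 0 0 0;0 0 0.02 0;0 0 0.04 0;0 0 0.033 0;0 0 0 0;0 0 0 0"

```text
time: 5.22
tool_pos: [0.4783, -0.163, 0.1428]
tcp_rot: [-3.09, -0.557, 0.004]
wrist_force: [-1.5, 0.0, -1.3]
width: 0.003
grip_force: 0.0
```

```bash
cat > w.py <<'E'
from h import *
import sys
s=bot.read_state();im,d=eyes.read_camera("wrist")
c=eyes.get_calibration("wrist");T=np.array(c["T_tool_cam"]);K=np.array(c["K"])
v,u=np.indices(d.shape);P=np.stack([(u-K[0,2])/K[0,0]*d,(v-K[1,2])/K[1,1]*d,d],-1)@T[:3,:3].T+T[:3,3]
W=P@cv2.Rodrigues(np.array(s["tcp_rot"]))[0].T+np.array(s["tool_pos"])
print(s["time"],np.round(s["tool_pos"],4))
m=(W[...,2]>.03)&(W[...,2]<.052)&(im.max(-1)<90)&(d>0)
k,l,st,ce=cv2.connectedComponentsWithStats(m.astype(np.uint8))
for i in range(1,k):
    if st[i,4]>300:
        Q=W[l==i];r=cv2.minAreaRect(Q[:,:2].astype(np.float32)*1000);print(st[i,4],ce[i].round(),"z",np.median(Q[:,2]).round(4),np.round(r[0]),np.round(r[1]))
cv2.imwrite("pics/"+sys.argv[1]+".png",im)
E
python3 w.py w2
```

```text
5.225 [ 0.4783 -0.163   0.1428]
1137 [ 15. 102.] z 0.0426 [491.  40.] [30. 17.]
1903 [288. 209.] z 0.0372 [ 481. -165.] [37. 37.]
392 [553. 380.] z 0.0368 [ 412. -448.] [32. 10.]
```

The round key is 9 mm down (top at z 37 mm) and the timer hasn't moved. Next is the square key.

Request:
carry_out:
  series: "0.006 0.053 0 0;0.006 0.053 0 0;0.006 0.053 0 0;0.006 0.053 0 0;0.007 0.053 0 0;0.007 0.053 0 0;0.007 0.053 0 0;0.007 0.053 0 0;0.007 0.053 0 0;0 0 0 0;0 0 0 0"

```text
time: 6.65
tool_pos: [0.5374, 0.3127, 0.1421]
tcp_rot: [3.09, 0.558, -0.006]
wrist_force: [0.2, 0.4, -0.3]
width: -0.003
grip_force: 0.0
```

```bash
python3 w.py w3
```

```text
6.65 [0.5374 0.3127 0.1421]
1288 [175.  15.] z 0.0413 [636. 424.] [ 8. 83.]
2548 [284. 212.] z 0.0456 [539. 313.] [36. 36.]
320 [447. 248.] z 0.0349 [553. 180.] [15. 27.]
1224 [536. 347.] z 0.0452 [498.  61.] [63. 16.]
```

View pics/w3.png

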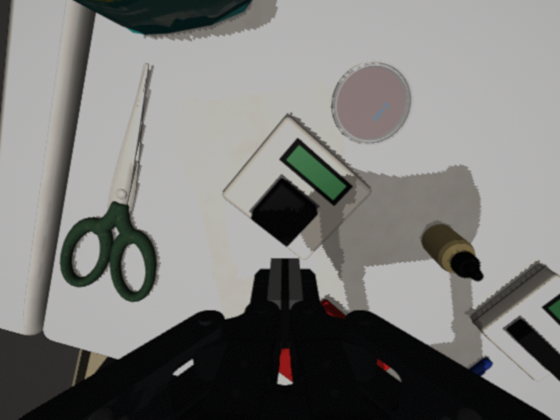

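This is the white square-key timer, with its key at pixel (284,212) and world (0.539,0.313), directly under the tool.

Request:
carry_out:
  series: "0.001 0 -0.02 0;0 0 -0.02 0;0 0 -0.02 0;0 0 -0.014 0;0 0 -0.006 0;0 0 -0.002 0;0 0 -0.002 0;0 0 -0.002 0;0 0 -0.002 0;0 0 -0.002 0;0 0 0 0;0 0 0 0"

```text
time: 8.2
tool_pos: [0.5404, 0.3139, 0.0548]
tcp_rot: [-3.091, -0.557, -0.002]
wrist_force: [-0.5, 1.2, 4.6]
width: -0.004
grip_force: 2.2
```

Request:
carry_out:
  series: "0 0 -0.002 0;0 0 -0.001 0;0 0 0 0;0 0 0.02 0;0 0 0.04 0;0 0 0.031 0;0 0 0 0;0 0 0 0"

```text
time: 9.2
tool_pos: [0.5388, 0.313, 0.1415]
tcp_rot: [3.091, 0.557, -0.003]
wrist_force: [-0.1, -0.2, -0.0]
width: -0.002
grip_force: 0.0
```

```bash
python3 w.py w4
```

```text
9.2 [0.5388 0.313  0.1415]
1343 [178.  17.] z 0.0413 [637. 423.] [ 9. 88.]
2238 [283. 212.] z 0.0372 [538. 314.] [36. 36.]
312 [447. 251.] z 0.0347 [553. 180.] [15. 28.]
1223 [536. 349.] z 0.0452 [498.  61.] [63. 16.]
```

The square key is also 9 mm down. The bar key is at about (0.497,0.061).

Request:
carry_out:
  series: "-0.008 -0.05 0 0;-0.008 -0.05 0 0;-0.008 -0.05 0 0;-0.009 -0.05 0 0;-0.009 -0.052 0 0;0 0 0 0;0 0 0 0"

```text
time: 10.12
tool_pos: [0.497, 0.0616, 0.1412]
tcp_rot: [-3.091, -0.556, 0.003]
wrist_force: [-0.1, 0.8, 0.1]
width: 0.001
grip_force: 0.0
```

```bash
python3 w.py w5
```

```text
10.125 [0.497  0.0616 0.1412]
2230 [287. 215.] z 0.0455 [497.  59.] [66. 17.]
2724 [ 42. 260.] z 0.0456 [396. 225.] [36. 38.]
380 [420. 271.] z 0.0414 [491. -55.] [11. 24.]
1560 [529. 317.] z 0.0368 [ 481. -164.] [37. 37.]
```

Request:
carry_out:
  series: "0 -0.002 -0.02 0;0 0 -0.02 0;0 0 -0.02 0;0 0 -0.014 0;0 0 -0.005 0;0 0 -0.002 0;0 0 -0.002 0;0 0 -0.002 0;0 0 -0.002 0;0 0 -0.002 0;0 0 0 0;0 0 0 0"

```text
time: 11.68
tool_pos: [0.4984, 0.0597, 0.0536]
tcp_rot: [-3.092, -0.557, -0.002]
wrist_force: [1.3, 1.5, 2.9]
width: -0.003
grip_force: 1.9
```

Request:
carry_out:
  series: "0 0 -0.001 0;0 0 0 0;0 0 0.02 0;0 0 0.04 0;0 0 0.04 0;0 0 0.03 0;0 0 0 0;0 0 0 0"

```text
time: 12.68
tool_pos: [0.4964, 0.0592, 0.1806]
tcp_rot: [3.092, 0.558, -0.005]
wrist_force: [-0.9, 0.6, 0.3]
width: 0.001
grip_force: 0.0
```

```bash
python3 w.py w6
python3 - <<'E'
from h import *
im,d=eyes.read_camera("side");P=cloud("side",d);o=np.load("side0.npz")["P"]
for n,u,v in(("round",318,203),("bar",248,241),("square",145,288)): print(n,P[v-2:v+3,u-2:u+3,2].round(3).mean(),o[v-2:v+3,u-2:u+3,2].mean().round(3))
E
```

```text
12.675 [0.4964 0.0592 0.1806]
622 [ 7. 38.] z 0.036 [536. 297.] [38. 15.]
1458 [285. 196.] z 0.0382 [497.  59.] [66. 17.]
2030 [ 70. 237.] z 0.0456 [396. 225.] [35. 37.]
1211 [498. 290.] z 0.0369 [ 481. -164.] [37. 37.]
round 0.03592000000000001 0.045
bar 0.03592000000000001 0.044
square 0.03644 0.045
```

All three keys are 8–9 mm down, the timers haven't moved, and the hand is clear.

```bash
python3 -c "
from h import *
print(bot.finish_job())"
```

```text
the job is handed in; nothing more can be done
None
```

I started the three timers in order (round, square, bar); each key measured about 8–9 mm down, the hand is clear, and the job is handed in at about 13 s, though no verdict came back.

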